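Latch the sliding lid of the feeding-things box

ROBOT

A 7-joint arm with a two-finger parallel gripper is mounted at the origin on the work surface. World frame = base frame: x ahead of the robot, y to its left, z up, the work surface at z = 0. Lengths are in mm, angles in rad, forces in N, time in s.
With the tool pointing down it reaches from about 350 to 900 mm from the base axis. Payload 7.2 kg.
Tool frame: the origin (TCP) lies on the centre line of the jaws, within the pads' length; the fingertips stand tip_reach ahead of it and the grasp point (between the pads) lies 3 mm ahead of it (tip_reach is the distance from the TCP to the fingertips, in mm); z points along the fingers, y is the line along which they close (so a half turn about z gives the same grasp; the last joint's range is limited). The gripper opens to 88 mm and grips with 3 to 60 N. Pads are 20 mm wide; open, the fingers measure 115 mm over their backs; the gripper's body (75 mm by 178 mm) begins 61 mm behind the grasp point.
Start: joints at [1.238, 0.411, -0.013, 1.596, 0.006, 1.134, -0.082], TCP at [163.56, -603.222, 244.653] pointing down, gripper open.
Joint ranges: [-2.95, 2.95], [-0.29, 1.99], [-1.47, 1.44], [0.14, 2.54], [-1.03, 4.17], [0.13, 1.85], [-2.86, 2.86]. Speed limits (rad/s): [2.39, 2.39, 3.01, 3.01, 3.14, 3.14, 3.14].

INTERFACE

Orientations are given as [roll, pitch, yaw] about the fixed x, y, z axes, in that order (R = Rz(yaw) Ry(pitch) Rx(roll)).
In Python, from cell import * gives the robot as it stands.
- The arm moves only by the shell command python3 -m pendant 'ROWS' [FORCE]. ROWS is JSON, a list of rows, each an object with "xyz": the shift along the tool's x, y, z in m, a list of three; "spin": the turn about the tool's z in degrees; "claw": the finger opening in m, from 0 to 0.0878. In form: [{"xyz": [dx, dy, dz], "spin": spin, "claw": claw}, ...]. A call has 1 to 20 rows; each row is the pose to reach, as a shift and turn from the pose commanded when the call began, along the tool's axes at that moment; what a row does not reach only later rows make up. A row lasts 1/8 s, in which the tool goes at most 62.5 mm and 10.7 degrees, less where a joint would pass 70% of its speed; a pose out of reach is approached as far as the arm can. A call with a gripper value outside its range is refused whole. The fingers move at their own pace and stop on an object; FORCE is the grip in N (left out, the last holds). Time passes only in rows, so rows that repeat a pose let the fingers close. It gives the time, the measured TCP pose, the force, the opening and the grip force at its end, in the units of the state.
- sense(): the state, without advancing time (a new reading comes with each control period).
- capture(name): name is "scene" or "top" or "wrist"; returns a dict with "color" (400x640x3 uint8, red, green, blue), "fx", "fy", "cx", "cy" (pixels), "rvec" (rotation vector, rad) and "tvec" (3), from world to camera coordinates, as OpenCV has them. Camera axes: x right, y down, z forward; pixel columns grow to the right and rows downward; lengths in mm; the calibration is good to about 2 mm. The wrist camera is an equidistant fisheye: a pixel r from the principal point sees the ray r / f radians off the axis. A picture is of the moment at which its call begins. There is no depth.
- close_job(): hands the job in; it is judged then, once.
The state is a dict: "time_s": time; "joint_pos": joint angles; "dq": joint speeds; "joint_torque": joint torques, N m; "eef_pos": TCP position; "tool_rot": TCP orientation; "ft_force": force on the tool from outside, world axes, zero at the start; "ft_torque": the same for the moment, N m; "width": finger opening in mm; "gripper_force": force on a finger pad.
Only numpy, scipy, OpenCV 4.12 (cv2) and the standard library are available. Lean on these libraries where they do the work, as an engineer would, in place of code of your own. Each camera call takes 0.05 s, during which the arm holds its last target. There are 200 camera calls.

TASK

The lid of the wooden box on the counter has been slid up to its rubber seal but is still loose. Hook the draw latch's wire loop over the keeper on the lid, then swing the lever over, press it down flat past its centre onto its rest, and keep a steady push of about 12 N on it there for a second to bed the seal, so that the lid is drawn tight against the seal and stays so when you let go. Handle the latch gently - no yanking on the loop or ramming it onto the lid, no hammering the lever or leaning on the lid - and leave everything standing around and on the box where it is.

Things in the scene. Friction and masses are not known exactly. Their poses are not given: they have to be found in the camera images.
- box: wooden box fixed to the counter, 280 (x) x 150 (y) x 100 mm high. Origin: centre of its underside; z up, x along the box. On top: a fixed wooden deck at the -x end (x below -26 mm) and an plywood sliding lid at the +x end, both tops 100 mm up. The steel draw latch is on the deck on the box's middle line and works in the box's x-z plane (y = 0)
- seal_face (a point): middle of the deck edge where the rubber seal stands between deck and lid, on the box's middle line, 100 mm up; axes as the box. With the lid just touching, the seal is springy: about 20 N per mm, squeezed by about 3 mm (some 55 N) when the latch is shut
- lever: steel lever, 60 mm long, 18 wide, 6 thick. Origin: its pivot, fixed in the box at x = -30, y = 0, z = 111 mm. It lies along its own -x axis. Opening angle = angle of its z axis from vertical: 0 = flat on the deck, shut, tip to the box's -x end, top 14 mm over the deck; it opens tip up, then over towards the lid, to 130 degrees. Starts at 37 to 63 degrees; stays where it is left
- lever_tip (a point): middle of the lever's free end (24 mm wide), at x = -60 mm of the lever; axes as the lever. With the loop hooked and the lid at the seal, the lever turns easily down to about 55 degrees, then needs up to about 5 N pushed square to it on its outer third, passes centre at about 12 degrees and then pulls itself onto a hard rest 46 mm from the pivot, screw-set differently each time and not measured: flat may mean 0 to 4 degrees
- loop: wire loop of the latch: rectangle of 5 mm steel wire, 38 mm wide, arms 60 mm long either side of the lever, hinged in it, falling freely by its weight. Origin: that hinge, 20 mm from the pivot (lever x = -20 mm), so turning the lever towards the lid carries the loop up to 40 mm further along the lid. x axis: along the arms to the crossbar. At the start its end lies on or before the keeper, not hooked
- crossbar (a point): middle of the loop's crossbar (5 mm round wire along y, at x = 60 mm of the loop), the part that goes behind the keeper; axes as the loop
- knob (a point): centre of the thumb knob at the loop's end: a steel ball of 14 mm diameter on a short stem, to pinch across the loop (along y) from above. It is 16 mm beyond the crossbar (+x of the loop) and 24 mm above the crossbar's centre line (+z of the loop). The ball turns in the fingers as the loop swings; moving it along the lid also swings the lever. Carry it low over the lip: much higher, lever and loop come straight and pull taut
- lid: plywood sliding lid, 158 x 128 mm, with the steel keeper on it; slides along the box's x only, friction about 2 N. Origin: the keeper's seat, where the crossbar's centre lies when hooked, 108 mm up; axes as the box; lid top at z = -8 mm. In the box frame the origin is at x = about 11 mm with the lid drawn tight by the shut latch, 14 mm when it just touches the seal, 14 to 22 mm at the start
- lip (a point): end of the keeper's lip, mid width, at its top edge; axes as the box. The keeper is a hook 14 mm wide, open towards +x: upright face 6 mm behind this point (-x), lip 4 mm thick with 10.5 mm free below it, a ramp rising from the -x side. To hook, bring the crossbar's centre down on the lid at least 3 mm beyond this point (+x), then draw it back under the lip against the upright
- canister: closed formula can, 100 mm across, 125 high, loose on the counter, to be left alone. Origin: centre of its underside
- glass_bottle: empty glass feeding bottle, 62 mm across, 125 high, to be left alone. Origin: centre of its underside
- mug: white ceramic mug, 80 mm across, 85 high, to be left alone. Origin: centre of its underside
- teat: silicone bottle teat, 46 mm across, 42 high, standing on a corner of the box's deck, to be left alone. Origin: centre of its underside
- screw_ring: white plastic bottle ring, 44 mm across, 16 high, to be left alone. Origin: centre of its underside
- spoon: steel spoon 160 mm long lying on the counter, to be left alone. Origin: under its middle
- salt_pot: small turned wooden pot, 52 mm across, 62 high, to be left alone. Origin: centre of its underside

How it is judged:
By the outcome, as a careful person would: the job done as asked, in the order asked, and still so for the second after the job is handed in, with the robot touching nothing.
It also fails if it takes over 54 s, if anything falls off the work surface, if the arm or the gripper's body presses on something with over 40 N, if the wrist force passes 120 N, or if a joint passes its speed limit or range.

## Working session

There is one attempt and no reset: what is moved stays moved. The work goes in short steps, Python scripts to look and compute and a shell command to move; the robot and the scene stay as the last step left them, time stands still between calls to the robot, and variables do not carry over. Pictures are saved under pics/ and viewed, at most 10 in all, crops included, and the job is handed in when it is done.

```bash
ls; mkdir -p pics
python3 - <<'E'
from cell import *
import cv2,numpy as np
s=sense();print({k:np.round(v,3) for k,v in s.items()})
for n in("scene","top"):
    c=capture(n);cv2.imwrite(f"pics/{n}0.png",c["color"][:,:,::-1]);print(n,[np.round(c[k],3) for k in("fx","fy","cx","cy","rvec","tvec")])
E
```

```text
pics
{'time_s': np.float64(0.0), 'joint_pos': array([ 1.238,  0.412, -0.013,  1.597,  0.006,  1.134, -0.082]), 'dq': array([-0.001, -0.001,  0.001, -0.001,  0.   ,  0.001,  0.001]), 'joint_torque': array([ 1.0000e-03, -5.8796e+01,  6.4200e-01, -2.9108e+01, -5.4000e-02,
        1.8000e-02,  0.0000e+00]), 'eef_pos': array([ 163.391, -602.767,  243.797]), 'tool_rot': array([-3.14 ,  0.   ,  0.265]), 'ft_force': array([ 0.119,  0.581, -0.384]), 'ft_torque': array([0.046, 0.027, 0.004]), 'gripper_force': np.float64(0.0), 'width': np.float64(87.617)}
scene [np.float64(458.542), np.float64(458.542), np.float64(325.273), np.float64(198.325), array([ 2.117,  0.88 , -0.43 ]), array([-453.758, -159.893, 1444.908])]
top [np.float64(428.693), np.float64(428.693), np.float64(318.047), np.float64(203.491), array([ 2.127, -2.148,  0.201]), array([ 53.928, 604.558, 859.752])]
```

View pics/scene0.png

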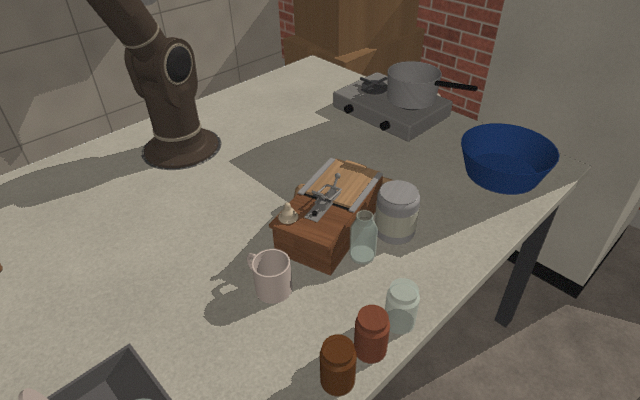

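View pics/top0.png

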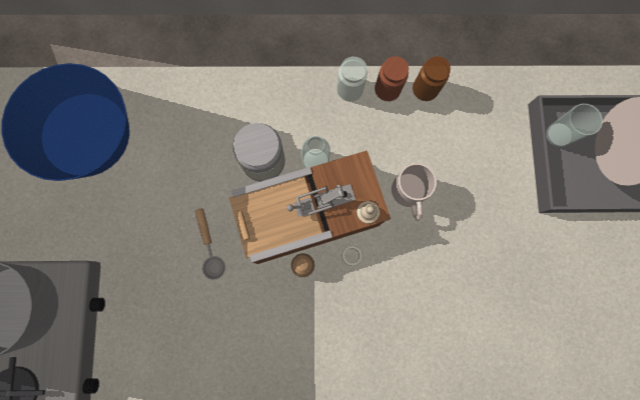

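The scene view shows the box at about (325,215), with the deck nearest the camera. In the top view the deck corners are at about (368,152) and (389,218), the lid end is at about (230,192)–(250,262), the latch is at about (325,200) and the knob at about (292,208). Next I'll write helpers and crop closer.

```bash
cat > h.py <<'E'
from cell import *
import cv2,numpy as np
def ray(c,p):
    p=np.array(p,float);R=cv2.Rodrigues(np.array(c["rvec"],float))[0]
    d=np.array([(p[0]-c["cx"])/c["fx"],(p[1]-c["cy"])/c["fy"]])
    if c.get("fish"):
        r=np.hypot(*d);d=d*np.tan(r)/max(r,1e-9)
    return -R.T@np.ravel(c["tvec"]),R.T@np.append(d,1)
def onz(c,p,z):
    o,d=ray(c,p);return o+d*(z-o[2])/d[2]
def proj(c,P):
    R=cv2.Rodrigues(np.array(c["rvec"],float))[0];q=R@np.array(P,float)+np.ravel(c["tvec"])
    v=q[:2]/q[2]
    if c.get("fish"):
        r=np.hypot(*v);v=v*np.arctan(r)/max(r,1e-9)
    return v*[c["fx"],c["fy"]]+[c["cx"],c["cy"]]
def cross(o1,d1,o2,d2):
    s=np.linalg.lstsq(np.c_[d1,-d2],o2-o1,rcond=None)[0];a,b=o1+s[0]*d1,o2+s[1]*d2
    return (a+b)/2,np.linalg.norm(a-b)
def cap(n):
    c=capture(n);c["fish"]=n=="wrist";return c
E
python3 - <<'E'
from h import *
t=cap("top");s=cap("scene");w=cap("wrist")
for p in[(368,152),(389,217),(248,262),(230,192)]:print(p,onz(t,p,100).round(1))
print(proj(t,sense()["eef_pos"]),proj(w,sense()["eef_pos"]))
o,d=ray(w,(w["cx"],w["cy"]));print("wrist cam",o.round(),d.round(3),w["fx"])
a=cv2.resize(t["color"][140:270,220:400],None,fx=4,fy=4,interpolation=3)
cv2.imwrite("pics/topc.png",a[:,:,::-1])
cv2.imwrite("pics/w0.png",w["color"][:,:,::-1])
E
```

```text
(368, 152) [703.5 -55.5 100. ]
(389, 217) [567.9 -93.5 100. ]
(248, 262) [481.4 187.4 100. ]
(230, 192) [621.8 226.  100. ]
[748.00688372 462.26982058] [320.81103936 259.25771047]
wrist cam [ 231. -586.  385.] [-0.246 -0.065 -0.967] 309.70691628693146
```

View pics/topc.png

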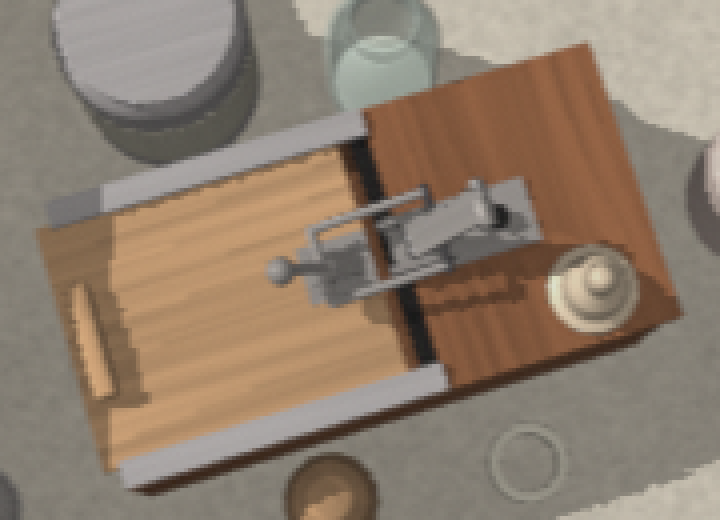

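Top crop: deck end corners are at (588,42) and (682,315), the rail edges run along the sides, the knob is at (280,270), the lever tip at (490,205) and the seal at (345..430,140..360). The wrist camera can be moved over the box for a closer look.

Run:
```python
from h import *
t=cap("top");f=lambda p,z=100:onz(t,(p[0]/4+220-.375,p[1]/4+140-.375),z)
A,B,C,D=[f(p) for p in[(588,42),(682,315),(125,487),(48,203)]]
for n,p in zip("ABCD",(A,B,C,D)):print(n,p.round(1))
print("width",np.linalg.norm(A-B),"len",np.linalg.norm(A-D),np.linalg.norm(B-C))
u=(D-A)+(C-B);yaw=np.arctan2(u[1],u[0]);v=B-A
print("yaw",yaw,"end edge perp yaw",np.arctan2(v[1],v[0])+0)
ux=np.array([np.cos(yaw),np.sin(yaw),0]);O=(A+B)/2+140*ux;O[2]=0
print("O",O)
uy=np.array([-ux[1],ux[0],0])
for n,p,z in[("seal1",(345,140),100),("seal2",(430,360),100),("knob",(280,270),125),("lever tip",(480,195),155),("teat",(592,290),100),("crossbar1",(310,235),110),("crossbar2",(330,300),110)]:
    P=f(p,z)-O;print(n,(P@ux).round(1),(P@uy).round(1))
s=cap("scene")
a=cv2.resize(s["color"][150:275,265:425],None,fx=5,fy=4.8,interpolation=3)
a=cv2.resize(s["color"][150:270,265:425],None,fx=5,fy=5,interpolation=3)
cv2.imwrite("pics/sc.png",a[:,:,::-1])
for P in[(-140,75,100),(-140,-75,100),(-30,0,111),(14,0,108)]:
    W=O+P[0]*ux+P[1]*uy+[0,0,P[2]];print(P,W.round(),((proj(s,W)-[265,150])*5).round())
```

```text
A [707.5 -52.8 100. ]
B [565.1 -95.7 100. ]
C [482.5 181.8 100. ]
D [625.1 222.8 100. ]
width 148.68166254915297 len 287.61567366065447 289.4339149794862
yaw 1.8606946870871293 end edge perp yaw -2.849244207645621
O [596.27881136  59.93324805   0.        ]
seal1 -5.0 -61.5
seal2 -12.6 58.7
knob 45.7 -2.5
lever tip -55.2 -3.9
teat -101.0 49.0
crossbar1 26.4 -17.7
crossbar2 26.4 16.6
(-140, 75, 100) [564. -96. 100.] [ 16. 370.]
(-140, -75, 100) [708. -53. 100.] [313. 485.]
(-30, 0, 111) [605.  31. 111.] [284. 262.]
(14, 0, 108) [592.  73. 108.] [329. 215.]
```

View pics/sc.png

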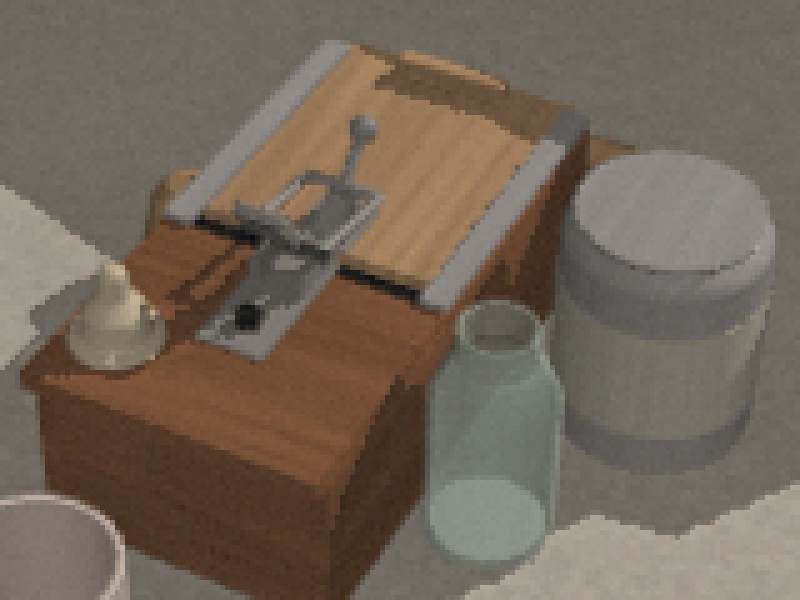

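Scene crop: the knob is at (363,128), the lever tip near (245,212), and the deck corners are at (22,375) and (325,490), which fits the projected box within 2 mm. I'll move over the box for a wrist view, with the tool yaw along the box (spin −91.4°).

```bash
python3 -c "
import cell;print(getattr(cell,'tip_reach',None),[n for n in dir(cell) if n[0]!='_'])"
python3 -m pendant '[{"xyz":[0.040,-0.035,-0.003],"spin":-6.5,"claw":0.06},{"xyz":[0.083,-0.074,-0.006],"spin":-13,"claw":0.04},{"xyz":[0.126,-0.112,-0.01],"spin":-19.5,"claw":0.036},{"xyz":[0.169,-0.150,-0.01],"spin":-26,"claw":0.036},{"xyz":[0.211,-0.188,-0.01],"spin":-32.5,"claw":0.036},{"xyz":[0.253,-0.226,-0.01],"spin":-39,"claw":0.036},{"xyz":[0.296,-0.263,-0.01],"spin":-45.5,"claw":0.036},{"xyz":[0.338,-0.301,-0.01],"spin":-52,"claw":0.036},{"xyz":[0.380,-0.338,-0.01],"spin":-58.5,"claw":0.036},{"xyz":[0.423,-0.376,-0.01],"spin":-65,"claw":0.036},{"xyz":[0.465,-0.414,-0.01],"spin":-71.5,"claw":0.036},{"xyz":[0.507,-0.451,-0.01],"spin":-78,"claw":0.036},{"xyz":[0.550,-0.489,-0.01],"spin":-84.5,"claw":0.036},{"xyz":[0.580,-0.515,-0.01],"spin":-90,"claw":0.036},{"xyz":[0.5916,-0.526,-0.01],"spin":-91.4,"claw":0.036},{"xyz":[0.5916,-0.526,-0.01],"spin":-91.4,"claw":0.036}]' 20
python3 - <<'E'
from h import *
t=cap("top");s=cap("scene");w=cap("wrist")
cv2.imwrite("pics/w1.png",w["color"][:,:,::-1])
print(sense()["eef_pos"],sense()["tool_rot"])
for n,p in[("knob",(280,270))]:pass
P,e=cross(*ray(t,(280/4+219.6,270/4+139.6)),*ray(s,(363/5+264.6,128/5+149.6)));print("knob",P,e)
o,d=ray(w,(w["cx"],w["cy"]));print("cam",o.round(),d.round(3))
E
```

```text
22.0 ['Unreachable', 'capture', 'close_job', 'sense', 'tip_reach']
time_s: 2.35
eef_pos: [596.7, 59.6, 254.3]
tool_rot: [-3.141, -0.0, 1.86]
ft_force: [-0.5, -0.2, -0.5]
width: 36.1
gripper_force: 0.0
[596.42674012  57.28413627 254.64195386] [-3.14093703e+00  1.17347130e-03  1.85691521e+00]
knob [583.25190255 103.77262562 139.63012404] 0.02579239990604113
cam [577. 124. 395.] [ 0.072 -0.246 -0.967]
```

View pics/w1.png

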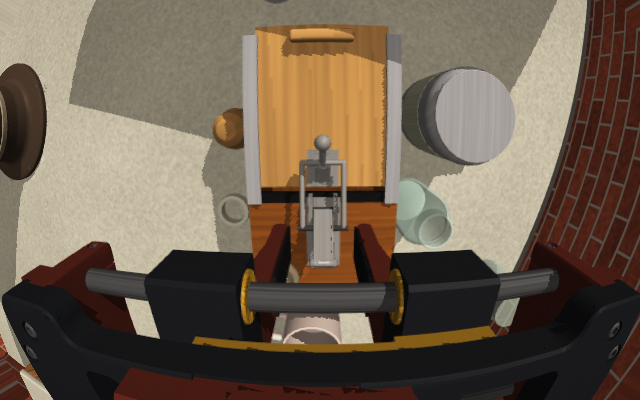

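The wrist view shows the knob at about (322,143), the crossbar at about (323,162), the seal strip at rows 190–203 and the lever end at about (324,262). I'll crop it for accuracy.

Run:
```python
from h import *
w=cap("wrist");np.save("w1.npy",w,allow_pickle=True)
a=cv2.resize(w["color"][125:275,260:400],None,fx=4,fy=4,interpolation=3)
cv2.imwrite("pics/w1c.png",a[:,:,::-1])
for p in[(270,203),(390,203),(270,190),(390,190),(322,197)]:print(p,onz(w,p,100).round(1))
ca=onz(w,(256,28),100);cb=onz(w,(388,28),100);print("lid end",ca,cb)
```

```text
(270, 203) [551.2  27.6 100. ]
(390, 203) [666.8  61.4 100. ]
(270, 190) [547.9  40.6 100. ]
(390, 190) [662.3  74.1 100. ]
(322, 197) [599.3  48.2 100. ]
lid end [491.47435233 191.23477404 100.        ] [612.91807931 226.8697767  100.        ]
```

View pics/w1c.png

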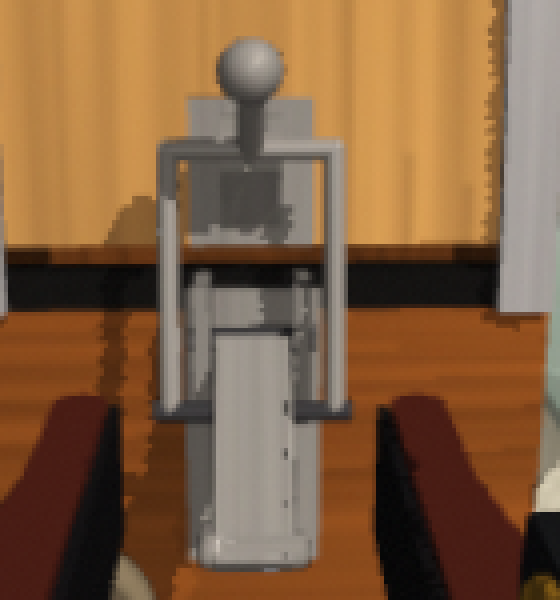

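Crop: the ball is at (252,70), the crossbar at row ~149, the deck edge at row ~308, the lid edge at ~262 and the lever end at row ~560. The box origin shifts about 7 mm along +x because the deck top overhangs its end. I'll refine the knob position and work out the linkage.

```bash
cat >> h.py <<'E'
yaw=1.858;ux=np.array([np.cos(yaw),np.sin(yaw),0]);uy=np.array([-ux[1],ux[0],0])
O=np.array([594.2,67.1,0.])
def box(P): P=np.array(P)-O;return np.array([P@ux,P@uy,P[2]])
PV=np.array([-30.,111.])
def circ(a,ra,b,rb):   # upper/left intersection
    d=b-a;L=np.hypot(*d);g=np.arctan2(d[1],d[0])+np.arccos((ra*ra+L*L-rb*rb)/(2*ra*L))
    return a+ra*np.array([np.cos(g),np.sin(g)])
def state(H): return np.degrees(np.arctan2(H[1]-PV[1],-(H[0]-PV[0])))
def from_knob(K):
    H=circ(PV,20,np.array(K,float),np.hypot(76,24));d=K-H;f=np.arctan2(d[1],d[0])-np.arctan2(24,76)
    return state(H),np.degrees(f),H+60*np.array([np.cos(f),np.sin(f)])
def from_bar(C):
    C=np.array(C,float);H=circ(PV,20,C,60);d=(C-H)/60
    return state(H),H+76*d+24*np.array([-d[1],d[0]])
E
python3 - <<'E'
from h import *
w=np.load("w1.npy",allow_pickle=True).item();t=cap("top");s=cap("scene")
rw=ray(w,(252/4+259.6,70/4+124.6));rt=ray(t,(280/4+219.6,270/4+139.6));rs=ray(s,(363/5+264.6,128/5+149.6))
for n,(a,b) in dict(wt=(rw,rt),ws=(rw,rs),ts=(rt,rs)).items():
    P,e=cross(*a,*b);B=box(P);print(n,B.round(1),round(e,1),*[np.round(x,1) for x in from_knob(B[[0,2]])])
print("tcp",box(np.array([596.7,59.4,254.6])))
for C in[(18.6,118),(22,120),(27,120.5),(32,120),(34,116),(34,110),(34,104.5),(28,104.5),(22,105),(16,105),(14,106),(12,106)]:
    th,K=from_bar(C);print(C,round(th,1),K.round(1))
E
```

```text
wt [ 38.    0.  139.9] 0.6 57.4 -8.9 [ 18.5 118.6]
ws [ 3.780e+01 -1.000e-01  1.401e+02] 0.1 56.7 -8.6 [ 18.3 118.7]
ts [3.830e+01 1.000e-01 1.396e+02] 0.0 58.1 -9.1 [ 18.7 118.5]
tcp [-8.09278490e+00 -2.16408443e-01  2.54600000e+02]
(18.6, 118) 58.1 [ 38.4 139. ]
(22, 120) 68.8 [ 41.7 141.1]
(27, 120.5) 84.0 [ 46.9 141.4]
(32, 120) 98.6 [ 52.1 140.7]
(34, 116) 106.6 [ 55.2 135.5]
(34, 110) 111.4 [ 57.  127.4]
(34, 104.5) 117.2 [ 58.3 120. ]
(28, 104.5) 101.5 [ 52.8 119.1]
(22, 105) 83.9 [ 46.8 119.7]
(16, 105) 63.0 [ 40.2 120.7]
(14, 106) 52.1 [ 37.3 123. ]
(12, 106) 40.3 [ 34.4 124.1]
```

The three views agree: knob at box (38, 0, 140), lever at 57°, crossbar resting on the lip. Grasp: TCP to box (38, 0, 148).

```bash
python3 -m pendant '[{"xyz":[0.025,0,0],"spin":0,"claw":0.036},{"xyz":[0.046,0,0.02],"spin":0,"claw":0.036},{"xyz":[0.046,0,0.05],"spin":0,"claw":0.036},{"xyz":[0.046,0,0.08],"spin":0,"claw":0.036},{"xyz":[0.046,0,0.098],"spin":0,"claw":0.036},{"xyz":[0.046,0,0.1066],"spin":0,"claw":0.036},{"xyz":[0.046,0,0.1066],"spin":0,"claw":0.02},{"xyz":[0.046,0,0.1066],"spin":0,"claw":0.016},{"xyz":[0.046,0,0.1066],"spin":0,"claw":0.010},{"xyz":[0.046,0,0.1066],"spin":0,"claw":0.010},{"xyz":[0.046,0,0.1066],"spin":0,"claw":0.010}]' 12
python3 - <<'E'
from h import *
s=sense();print(box(s["eef_pos"]).round(1),s["width"],s["gripper_force"],s["ft_force"])
E
```

```text
time_s: 4.03
eef_pos: [583.7, 103.4, 148.6]
tool_rot: [3.141, 0.0, 1.86]
ft_force: [-4.7, -0.6, 5.8]
width: 12.1
gripper_force: 12.0
[ 37.8  -0.2 148.6] 12.142121672551857 12.00035110116005 [-4.6966832  -0.64982309  5.82173927]
```

```bash
python3 -m pendant '[{"xyz":[0,-0.0003,-0.001],"spin":0,"claw":0.010},{"xyz":[0,-0.0006,-0.002],"spin":0,"claw":0.010}]'
python3 - <<'E'
from h import *
s=sense();f=s["ft_force"];print(box(s["eef_pos"]).round(1),s["width"],"box f",np.round([f@ux,f@uy,f[2]],1))
w=cap("wrist");cv2.imwrite("pics/w2.png",cv2.resize(w["color"][130:300,220:420],None,fx=3.5,fy=3.5,interpolation=3)[:,:,::-1])
E
```

```text
time_s: 4.28
eef_pos: [583.3, 103.1, 149.9]
tool_rot: [3.141, 0.0, 1.86]
ft_force: [-0.2, 0.1, -0.0]
width: 12.9
gripper_force: 12.0
[ 37.6   0.2 149.9] 12.88686343287907 box f [ 0.1  0.1 -0. ]
```

View pics/w2.png

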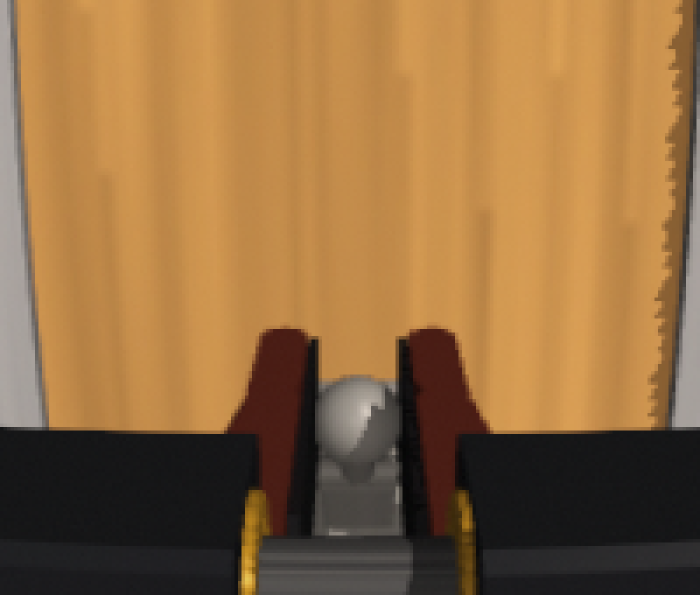

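The ball sits squarely between the pads and the contact force is zero. Carrying it low over the lip.

```bash
python3 -m pendant '[{"xyz":[0.0018,0,-0.0008],"spin":0,"claw":0.010},{"xyz":[0.0037,0,-0.0012],"spin":0,"claw":0.010},{"xyz":[0.0063,0,-0.0015],"spin":0,"claw":0.010},{"xyz":[0.009,0,-0.0015],"spin":0,"claw":0.010},{"xyz":[0.0115,0,-0.0014],"spin":0,"claw":0.010},{"xyz":[0.0141,0,-0.001],"spin":0,"claw":0.010},{"xyz":[0.0158,0,0.0015],"spin":0,"claw":0.010},{"xyz":[0.0172,0,0.0045],"spin":0,"claw":0.010},{"xyz":[0.018,0,0.008],"spin":0,"claw":0.010},{"xyz":[0.0187,0,0.011],"spin":0,"claw":0.010},{"xyz":[0.019,0,0.0125],"spin":0,"claw":0.010},{"xyz":[0.019,0,0.0125],"spin":0,"claw":0.010}]'
python3 - <<'E'
from h import *
s=sense();f=s["ft_force"];print(box(s["eef_pos"]).round(1),s["width"],"box f",np.round([f@ux,f@uy,f[2]],1))
E
```

```text
time_s: 5.82
eef_pos: [577.7, 121.5, 137.5]
tool_rot: [-3.142, -0.0, 1.86]
ft_force: [-0.4, -1.1, 0.4]
width: 12.4
gripper_force: 12.0
[ 56.9   0.4 137.5] 12.409527864295459 box f [-0.9  0.7  0.4]
```

```bash
python3 -m pendant '[{"xyz":[0.0003,0,0.0015],"spin":0,"claw":0.010},{"xyz":[0.0005,0,0.003],"spin":0,"claw":0.010},{"xyz":[0.0008,0,0.0045],"spin":0,"claw":0.010},{"xyz":[0.001,0,0.006],"spin":0,"claw":0.010},{"xyz":[0.001,0,0.0065],"spin":0,"claw":0.010},{"xyz":[0.001,0,0.0065],"spin":0,"claw":0.010}]'
python3 - <<'E'
from h import *
s=sense();f=s["ft_force"];print(box(s["eef_pos"]).round(1),s["width"],"box f",np.round([f@ux,f@uy,f[2]],1))
w=cap("top");cv2.imwrite("pics/t3.png",cv2.resize(w["color"][160:250,260:380],None,fx=6,fy=6,interpolation=3)[:,:,::-1])
E
```

```text
time_s: 6.58
eef_pos: [577.4, 122.4, 131.0]
tool_rot: [-3.142, -0.0, 1.86]
ft_force: [-0.4, -1.1, 0.4]
width: 12.7
gripper_force: 12.0
[ 57.8   0.4 131. ] 12.73186448149426 box f [-1.   0.7  0.4]
```

```bash
python3 -m pendant '[{"xyz":[0,0,0.001],"spin":0,"claw":0.010},{"xyz":[0,0,0.002],"spin":0,"claw":0.010},{"xyz":[0,0,0.002],"spin":0,"claw":0.010}]'; python3 -m pendant '[{"xyz":[-0.002,0,0],"spin":0,"claw":0.010},{"xyz":[-0.004,0,0.0003],"spin":0,"claw":0.010},{"xyz":[-0.006,0,0.0004],"spin":0,"claw":0.010},{"xyz":[-0.008,0,0.0004],"spin":0,"claw":0.010},{"xyz":[-0.009,0,0.0003],"spin":0,"claw":0.010},{"xyz":[-0.009,0,0.0003],"spin":0,"claw":0.010}]'
python3 - <<'E'
from h import *
s=sense();f=s["ft_force"];print(box(s["eef_pos"]).round(1),s["width"],"box f",np.round([f@ux,f@uy,f[2]],1))
E
```

```text
time_s: 7.0
eef_pos: [577.5, 122.3, 129.0]
tool_rot: [-3.142, -0.0, 1.86]
ft_force: [0.2, -1.7, 0.8]
width: 12.8
gripper_force: 12.0
time_s: 7.75
eef_pos: [580.2, 113.3, 128.7]
tool_rot: [-3.142, 0.0, 1.86]
ft_force: [-1.0, 0.8, -0.1]
width: 12.8
gripper_force: 12.0
[ 48.3   0.4 128.7] 12.828855450080324 box f [ 1.   0.7 -0.1]
```

```bash
python3 -m pendant '[{"xyz":[-0.001,0,0],"spin":0,"claw":0.010},{"xyz":[-0.002,0,-0.0001],"spin":0,"claw":0.010},{"xyz":[-0.003,0,-0.0003],"spin":0,"claw":0.010},{"xyz":[-0.004,0,-0.0004],"spin":0,"claw":0.010}]';python3 -m pendant '[{"xyz":[-0.001,0,-0.0001],"spin":0,"claw":0.010},{"xyz":[-0.002,0,-0.0003],"spin":0,"claw":0.010},{"xyz":[-0.003,0,-0.0005],"spin":0,"claw":0.010}]'
python3 - <<'E'
from h import *
s=sense();f=s["ft_force"];print(box(s["eef_pos"]).round(1),s["width"],"box f",np.round([f@ux,f@uy,f[2]],1))
E
```

```text
time_s: 8.25
eef_pos: [581.1, 110.2, 129.2]
tool_rot: [3.141, -0.0, 1.86]
ft_force: [-1.6, 3.9, -1.0]
width: 12.9
gripper_force: 12.0
time_s: 8.62
eef_pos: [582.1, 106.9, 129.7]
tool_rot: [3.142, 0.0, 1.86]
ft_force: [-1.3, 3.2, 0.6]
width: 12.7
gripper_force: 12.0
[ 41.7   0.3 129.7] 12.706190623580014 box f [3.4 0.4 0.6]
```

```bash
python3 -m pendant '[{"xyz":[-0.001,0,-0.0004],"spin":0,"claw":0.010},{"xyz":[-0.002,0,-0.0008],"spin":0,"claw":0.010}]';python3 -m pendant '[{"xyz":[-0.0005,0,-0.0003],"spin":0,"claw":0.010},{"xyz":[-0.001,0,-0.0006],"spin":0,"claw":0.010}]'
python3 - <<'E'
from h import *
s=sense();f=s["ft_force"];print(box(s["eef_pos"]).round(1),s["width"],"box f",np.round([f@ux,f@uy,f[2]],1))
w=cap("top");cv2.imwrite("pics/t4.png",cv2.resize(w["color"][160:250,260:380],None,fx=6,fy=6,interpolation=3)[:,:,::-1])
E
```

```text
time_s: 8.88
eef_pos: [582.7, 105.1, 130.5]
tool_rot: [3.141, -0.0, 1.86]
ft_force: [-1.1, 4.3, 0.2]
width: 12.7
gripper_force: 12.0
time_s: 9.12
eef_pos: [582.7, 104.8, 130.9]
tool_rot: [3.142, -0.001, 1.86]
ft_force: [-1.1, 6.7, -1.3]
width: 12.4
gripper_force: 12.0
[ 39.4   0.3 130.9] 12.43963707801358 box f [ 6.7 -0.8 -1.3]
```

The force rose to 6.7 N, so the lid is at the seal and the bar is against the upright. Ease, release, rise and look.

```bash
python3 -m pendant '[{"xyz":[0.0006,0,0],"spin":0,"claw":0.014},{"xyz":[0.0008,0,0],"spin":0,"claw":0.024},{"xyz":[0.0008,0,0],"spin":0,"claw":0.032},{"xyz":[0.0008,0,0],"spin":0,"claw":0.032},{"xyz":[0.0008,0,-0.012],"spin":0,"claw":0.032},{"xyz":[0.0008,0,-0.04],"spin":0,"claw":0.032},{"xyz":[0.0008,0,-0.075],"spin":0,"claw":0.0},{"xyz":[0.0008,0,-0.1],"spin":0,"claw":0.0},{"xyz":[0.0008,0,-0.11],"spin":0,"claw":0.0}]'
python3 - <<'E'
from h import *
s=sense();print(box(s["eef_pos"]).round(1),s["width"])
w=cap("wrist");np.save("w3.npy",w,allow_pickle=True);S=cap("scene")
a=cv2.resize(w["color"][150:310,250:400],(450,480),interpolation=3)
b=cv2.resize(S["color"][175:225,300:350],(350,350),interpolation=3)
z=np.zeros((480,800,3),np.uint8);z[:,:450]=a;z[:350,450:]=b
cv2.imwrite("pics/c5.png",z[:,:,::-1])
for P in[(-30,0,111),(14,0,108)]:
    W=O+P[0]*ux+P[1]*uy+[0,0,P[2]];print(proj(w,W),proj(S,W))
E
```

```text
time_s: 10.3
eef_pos: [583.3, 105.2, 243.3]
tool_rot: [3.139, 0.001, 1.86]
ft_force: [0.7, -0.1, -0.2]
width: 5.5
gripper_force: 0.0
[ 39.7  -0.3 243.3] 5.47510447901285
[320.92764219 262.16442625] [323.38107755 200.63936488]
[320.91662096 218.90231919] [332.38945142 191.25387885]
```

View pics/c5.png

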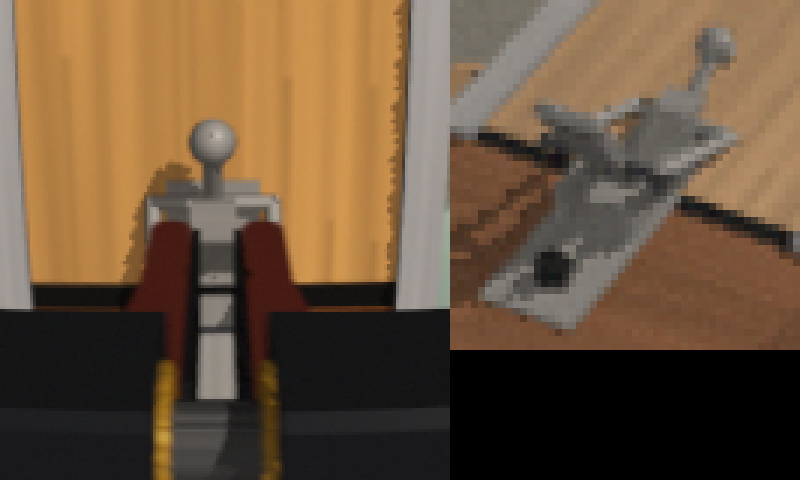

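Hooked: the lip now overlies the crossbar's middle at (212,215) in the left pane, and the knob is at (212,140) there and (715,46) in the right pane. Next, the lever angle and the push path.

Run:
```python
from h import *
w=np.load("w3.npy",allow_pickle=True).item();S=cap("scene")
P,e=cross(*ray(w,(320.3,196.3)),*ray(S,(337.5,181.2)));B=box(P);print("knob",B.round(1),e.round(2),*[np.round(x,1) for x in from_knob(B[[0,2]])])
s=sense();c=box(s["eef_pos"]);print("tcp",c.round(1),s["tool_rot"],s["ft_force"],s["width"])
for th in(66,62,58,55,50,45,40,35,30,25,20,16,12,8,4,0):
    a=np.radians(th);x=-30-49*np.cos(a)+3*np.sin(a)+10;z=111+49*np.sin(a)+3*np.cos(a)+22
    print(th,"TCP box",round(x,1),round(z,1))
```

```text
knob [ 39.5   0.2 121. ] 0.74 60.7 -22.9 [ 15.5 105.1]
tcp [ 39.5   0.4 241. ] [3.14137345e+00 2.83670665e-04 1.85995568e+00] [0.28289515 0.44875338 0.09052337] 0.5315469244123147
66 TCP box -37.2 179.0
62 TCP box -40.4 177.7
58 TCP box -43.4 176.1
55 TCP box -45.6 174.9
50 TCP box -49.2 172.5
45 TCP box -52.5 169.8
40 TCP box -55.6 166.8
35 TCP box -58.4 163.6
30 TCP box -60.9 160.1
25 TCP box -63.1 156.4
20 TCP box -65.0 152.6
16 TCP box -66.3 149.4
12 TCP box -67.3 146.1
8 TCP box -68.1 142.8
4 TCP box -68.7 139.4
0 TCP box -69.0 136.0
```

Lever at about 60°. Stage the closed fingers on the lid side of the lever.

```bash
python3 -m pendant '[{"xyz":[-0.03,0,0],"spin":0,"claw":0},{"xyz":[-0.06,0,0],"spin":0,"claw":0},{"xyz":[-0.0735,0,0.015],"spin":0,"claw":0},{"xyz":[-0.0735,0,0.04],"spin":0,"claw":0},{"xyz":[-0.0735,0,0.055],"spin":0,"claw":0},{"xyz":[-0.0735,0,0.059],"spin":0,"claw":0},{"xyz":[-0.0735,0,0.059],"spin":0,"claw":0}]'
python3 - <<'E'
from h import *
s=sense();f=s["ft_force"];print(box(s["eef_pos"]).round(1),s["width"],"box f",np.round([f@ux,f@uy,f[2]],1))
E
```

```text
time_s: 11.32
eef_pos: [603.6, 35.1, 182.0]
tool_rot: [-3.141, -0.0, 1.861]
ft_force: [0.1, 0.3, -0.7]
width: 0.5
gripper_force: 0.0
[-3.33e+01  1.00e-01  1.82e+02] 0.4890978729752543 box f [ 0.2 -0.2 -0.7]
```

```bash
python3 -m pendant '[{"xyz":[-0.0017,0,0.0015],"spin":0,"claw":0},{"xyz":[-0.0034,0,0.003],"spin":0,"claw":0},{"xyz":[-0.005,0,0.0037],"spin":0,"claw":0},{"xyz":[-0.0066,0,0.0043],"spin":0,"claw":0},{"xyz":[-0.0081,0,0.0051],"spin":0,"claw":0},{"xyz":[-0.0096,0,0.0059],"spin":0,"claw":0},{"xyz":[-0.0118,0,0.0071],"spin":0,"claw":0},{"xyz":[-0.0136,0,0.0083],"spin":0,"claw":0},{"xyz":[-0.0154,0,0.0095],"spin":0,"claw":0},{"xyz":[-0.0171,0,0.0108],"spin":0,"claw":0},{"xyz":[-0.0187,0,0.0122],"spin":0,"claw":0}]'
python3 - <<'E'
from h import *
s=sense();f=s["ft_force"];print(box(s["eef_pos"]).round(1),"box f",np.round([f@ux,f@uy,f[2]],1))
E
python3 -m pendant '[{"xyz":[-0.0016,0,0.0015],"spin":0,"claw":0},{"xyz":[-0.0031,0,0.003],"spin":0,"claw":0},{"xyz":[-0.0045,0,0.0046],"spin":0,"claw":0},{"xyz":[-0.0059,0,0.0062],"spin":0,"claw":0},{"xyz":[-0.0059,0,0.0062],"spin":0,"claw":0}]'
python3 - <<'E'
from h import *
s=sense();f=s["ft_force"];print(box(s["eef_pos"]).round(1),"box f",np.round([f@ux,f@uy,f[2]],1))
E
```

```text
time_s: 12.7
eef_pos: [608.9, 17.2, 169.8]
tool_rot: [3.142, -0.001, 1.861]
ft_force: [-1.9, 5.5, 2.0]
width: 0.3
gripper_force: 2.4
[-5.210e+01  1.000e-01  1.698e+02] box f [5.8 0.3 2. ]
time_s: 13.32
eef_pos: [610.6, 11.5, 163.5]
tool_rot: [3.142, -0.001, 1.861]
ft_force: [-1.3, 5.2, 1.9]
width: 0.1
gripper_force: 2.0
[-5.800e+01  1.000e-01  1.635e+02] box f [ 5.3 -0.2  1.9]
```

Run:
```python
from h import *
S=cap("scene");t=cap("top");w=cap("wrist")
z=np.zeros((500,800,3),np.uint8);z[:,:400]=cv2.resize(S["color"][165:235,290:346],(400,500),interpolation=3)
z[:300,400:]=cv2.resize(w["color"][170:290,240:400],(400,300),interpolation=3)
z[300:,400:]=cv2.resize(t["color"][165:235,270:410],(400,200),interpolation=3)
cv2.imwrite("pics/c6.png",z[:,:,::-1])
for th in(35,50,60):
    a=np.radians(th);W=O+(-30-60*np.cos(a))*ux+[0,0,111+60*np.sin(a)];print(th,(proj(S,W)-[290,165])*[400/56,500/70])
```

```text
35 [159.15469943 257.86629625]
50 [175.46836697 209.5288346 ]
60 [188.91633573 178.96082551]
```

View pics/c6.png

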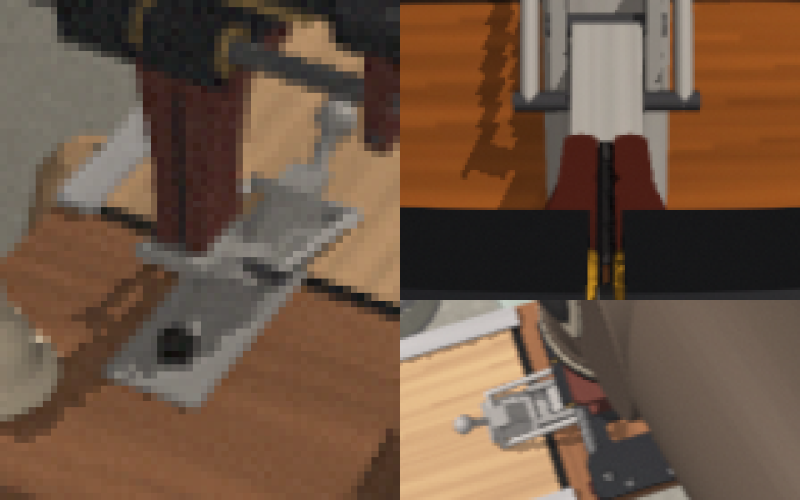

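The lever end at (165,255) in the left pane matches the 35° projection, with the fingers on it and the loop still hooked. Continue down the arc.

```bash
python3 -m pendant '[{"xyz":[-0.001,0,0.0017],"spin":0,"claw":0},{"xyz":[-0.002,0,0.0035],"spin":0,"claw":0},{"xyz":[-0.003,0,0.0053],"spin":0,"claw":0},{"xyz":[-0.004,0,0.0072],"spin":0,"claw":0},{"xyz":[-0.005,0,0.0091],"spin":0,"claw":0},{"xyz":[-0.0058,0,0.011],"spin":0,"claw":0},{"xyz":[-0.0064,0,0.0126],"spin":0,"claw":0},{"xyz":[-0.007,0,0.0142],"spin":0,"claw":0}]'
python3 - <<'E'
from h import *
s=sense();f=s["ft_force"];print(box(s["eef_pos"]).round(1),"box f",np.round([f@ux,f@uy,f[2]],1))
E
```

```text
time_s: 14.48
eef_pos: [612.7, 3.6, 149.3]
tool_rot: [-3.142, 0.001, 1.86]
ft_force: [0.2, 1.8, 0.6]
width: 0.2
gripper_force: 0.7
[-66.2   0.2 149.3] box f [ 1.7 -0.7  0.6]
```

```bash
python3 -m pendant '[{"xyz":[-0.0003,0,0.001],"spin":0,"claw":0},{"xyz":[-0.0005,0,0.002],"spin":0,"claw":0},{"xyz":[-0.0007,0,0.003],"spin":0,"claw":0},{"xyz":[-0.0009,0,0.004],"spin":0,"claw":0},{"xyz":[-0.0011,0,0.005],"spin":0,"claw":0},{"xyz":[-0.0013,0,0.006],"spin":0,"claw":0},{"xyz":[-0.0014,0,0.007],"spin":0,"claw":0},{"xyz":[-0.0015,0,0.008],"spin":0,"claw":0}]'
python3 -m pendant '[{"xyz":[0,0,0.0005],"spin":0,"claw":0},{"xyz":[0,0,0.001],"spin":0,"claw":0}]'
```

```text
time_s: 15.48
eef_pos: [613.1, 2.7, 141.4]
tool_rot: [-3.142, 0.0, 1.86]
ft_force: [-0.2, -0.5, -0.3]
width: 0.5
gripper_force: 0.0
time_s: 15.72
eef_pos: [613.1, 2.8, 140.4]
tool_rot: [3.142, 0.0, 1.86]
ft_force: [-0.1, -1.5, -0.8]
width: 0.3
gripper_force: 0.0
```

```bash
for i in 1 ; do python3 -m pendant '[{"xyz":[0,0,0.0004],"spin":0,"claw":0},{"xyz":[0,0,0.0008],"spin":0,"claw":0}]'; done; python3 -m pendant '[{"xyz":[0,0,0.0004],"spin":0,"claw":0},{"xyz":[0,0,0.0008],"spin":0,"claw":0}]'; python3 -m pendant '[{"xyz":[0,0,0.0004],"spin":0,"claw":0},{"xyz":[0,0,0.0008],"spin":0,"claw":0}]'
```

```text
time_s: 15.98
eef_pos: [613.1, 2.7, 139.6]
tool_rot: [3.142, 0.0, 1.86]
ft_force: [0.2, 0.4, 0.1]
width: 0.5
gripper_force: 0.0
time_s: 16.23
eef_pos: [613.1, 2.7, 138.8]
tool_rot: [-3.142, 0.0, 1.86]
ft_force: [0.6, -1.0, -0.5]
width: 0.5
gripper_force: 0.0
time_s: 16.48
eef_pos: [613.1, 2.7, 138.0]
tool_rot: [3.142, 0.0, 1.86]
ft_force: [0.2, -0.1, -0.9]
width: 0.5
gripper_force: 0.0
```

```bash
python3 -m pendant '[{"xyz":[0,0,0.0004],"spin":0,"claw":0},{"xyz":[0,0,0.0008],"spin":0,"claw":0}]' | grep -E "eef|force"; python3 -m pendant '[{"xyz":[0,0,0.0003],"spin":0,"claw":0},{"xyz":[0,0,0.0006],"spin":0,"claw":0}]'| grep -E "eef|force"
```

```text
eef_pos: [613.1, 2.8, 137.4]
ft_force: [-1.1, -0.2, 2.7]
gripper_force: 1.9
eef_pos: [613.1, 2.8, 137.3]
ft_force: [-3.2, -0.3, 8.5]
gripper_force: 4.1
```

```bash
python3 -m pendant '[{"xyz":[0,0,0.0003],"spin":0,"claw":0},{"xyz":[0,0,0.0003],"spin":0,"claw":0}]' | grep -E "time|eef|force"
```

```text
time_s: 17.23
eef_pos: [613.1, 2.7, 137.3]
ft_force: [-3.7, -0.2, 8.7]
gripper_force: 4.4
```

```bash
python3 -m pendant '[{"xyz":[0,0,0.0003],"spin":0,"claw":0},{"xyz":[0,0,0.0003],"spin":0,"claw":0}]' | grep -E "time|eef|force";  python3 -c "
from cell import *
print(sense()['ft_force'])"
```

```text
time_s: 17.48
eef_pos: [613.1, 2.8, 137.3]
ft_force: [-4.0, 0.0, 11.2]
gripper_force: 5.4
[-4.03037176  0.01262469 11.22957185]
```

Hold there for well over a second, about 0.1 mm deeper.

```bash
python3 -m pendant '[{"xyz":[0,0,0.0001],"spin":0,"claw":0},{"xyz":[0,0,0.0001],"spin":0,"claw":0},{"xyz":[0,0,0.0001],"spin":0,"claw":0},{"xyz":[0,0,0.0001],"spin":0,"claw":0}]' | grep -E "time|force"; python3 -m pendant '[{"xyz":[0,0,0],"spin":0,"claw":0},{"xyz":[0,0,0],"spin":0,"claw":0},{"xyz":[0,0,0],"spin":0,"claw":0},{"xyz":[0,0,0],"spin":0,"claw":0}]' | grep -E "time|force";python3 -m pendant '[{"xyz":[0,0,0],"spin":0,"claw":0},{"xyz":[0,0,0],"spin":0,"claw":0},{"xyz":[0,0,0],"spin":0,"claw":0},{"xyz":[0,0,0],"spin":0,"claw":0}]' | grep -E "time|force"
```

```text
time_s: 17.98
ft_force: [-4.5, -0.4, 11.9]
gripper_force: 5.7
time_s: 18.48
ft_force: [-3.9, -0.8, 11.3]
gripper_force: 5.7
time_s: 18.98
ft_force: [-4.5, -1.5, 12.3]
gripper_force: 5.7
```

Steady at about 12 N for 1.5 s. Release slowly, rise and check.

```bash
python3 -m pendant '[{"xyz":[0,0,-0.001],"spin":0,"claw":0},{"xyz":[0,0,-0.004],"spin":0,"claw":0},{"xyz":[0,0,-0.015],"spin":0,"claw":0},{"xyz":[0,0,-0.04],"spin":0,"claw":0},{"xyz":[0,0,-0.08],"spin":0,"claw":0},{"xyz":[0,0,-0.12],"spin":0,"claw":0},{"xyz":[-0.04,0,-0.13],"spin":0,"claw":0},{"xyz":[-0.08,0,-0.13],"spin":0,"claw":0},{"xyz":[-0.08,0,-0.13],"spin":0,"claw":0}]'
python3 - <<'E'
from h import *
S=cap("scene");w=cap("wrist")
z=np.zeros((560,800,3),np.uint8);z[:,:400]=cv2.resize(S["color"][150:270,265:425],(400,560),interpolation=3)
z[:400,400:]=cv2.resize(w["color"][60:260,220:420],(400,400),interpolation=3)
cv2.imwrite("pics/c7.png",z[:,:,::-1])
E
```

```text
time_s: 20.1
eef_pos: [636.3, -78.3, 266.0]
tool_rot: [-3.141, 0.002, 1.854]
ft_force: [0.4, -0.1, -0.2]
width: 0.4
gripper_force: 0.0
```

View pics/c7.png

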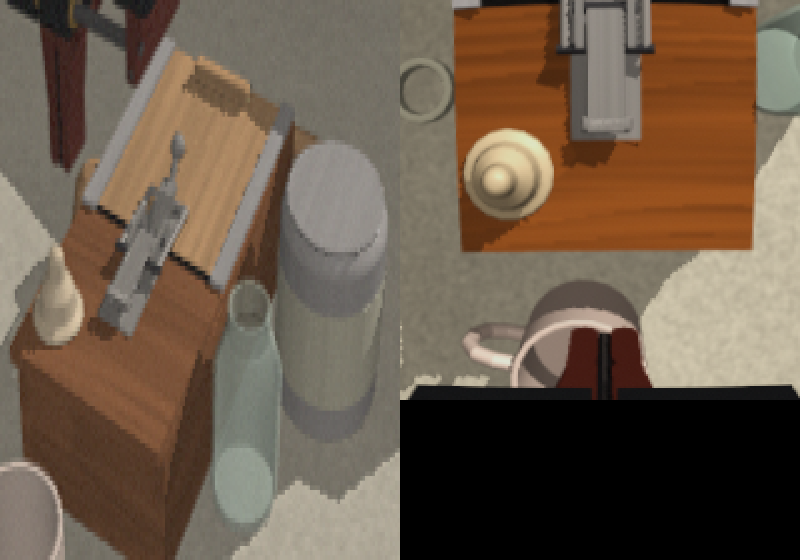

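The lever lies flat on its rest, with its end at about (610,125) in the right pane. The loop is hooked, the seal gap is narrowed, and the teat, bottle, mug and ring stand as before. Handing in.

```bash
python3 -c "
from cell import *
print(close_job())"
```

```text
the job is handed in; nothing more can be done
None
```

The latch is hooked and closed, I held about 12 N on the lever for 1.5 s to bed the seal, and the last picture shows the lever flat, the loop still hooked and the things visible in it undisturbed; the job is handed in.

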